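Press the blue badge home in its case

ROBOT

A 6-joint arm with a two-finger parallel gripper is mounted at the origin on the work surface. World frame = base frame: x ahead of the robot, y to its left, z up, the work surface at z = 0. Lengths are in m, angles in rad, forces in N, time in s.
With the tool pointing down it reaches from about 0.25 to 0.775 m from the base axis. Payload 4 kg.
Tool frame: the origin (TCP) lies at the very end of the fingers, on their centre line; the grasp point (between the pads) lies 19 mm behind it; z points along the fingers, y is the direction in which the jaws open and shut (so a half turn about z gives the same grasp; the last joint's range is limited). The gripper opens to 94 mm and grips with 3 to 60 N. Pads are 16 mm wide; open, the fingers measure 119 mm over their backs; the gripper's body (75 mm by 177 mm) begins 78 mm behind the grasp point.
Start: joints at [-1.262, 0.087, 1.371, -0, 1.684, -0.103], TCP at [0.22, -0.504, 0.206] pointing down, gripper open.
Joint ranges: [-3.1, 3.1], [-0.76, 2.03], [0.27, 2.55], [-1.08, 4.22], [0.17, 2.65], [-2.57, 2.57]. Speed limits (rad/s): [2.79, 2.79, 3.14, 3.14, 3.14, 3.14].

INTERFACE

Orientations are given as a unit quaternion [w, x, y, z].
In Python, from workcell import * gives the robot as it stands. The module is installed in compiled form; this text tells all that it offers.
- The arm moves only by the shell command python3 -m inch 'ROWS' [FORCE]. ROWS is text: rows parted by semicolons, each of 7 numbers parted by spaces: the finger opening in mm, from 0 to 94, then the shift along the tool's x, y, z in units of 40 mm (1.0 is 40 mm), then the turn, a rotation vector about the tool's x, y, z in units of 5 degrees (1.0 is 5 degrees). In form: jaw dx dy dz rx ry rz; .... A call has 1 to 12 rows; each row is the pose to reach, as a shift and turn from the pose commanded when the call began, along the tool's axes at that moment; what a row does not reach only later rows make up. A row lasts 1/10 s, in which the tool goes at most 50 mm and 8.59 degrees, less where a joint would pass 70% of its speed; a pose out of reach is approached as far as the arm can. A call with a gripper value outside its range is refused whole. The fingers move at their own pace and stop on an object; FORCE is the grip in N (left out, the last holds). Time passes only in rows, so rows that repeat a pose let the fingers close. It gives the time, the measured TCP pose, the force and the opening at its end, in the units of the state.
- read_state(): the state, without advancing time (a new reading comes with each control period).
- read_camera(name): name is "scene" or "top" or "wrist"; returns a dict with "pixels" (480x640x3 uint8, red, green, blue), "K" (3x3 intrinsics, pixels), "position" and "orientation" of the camera in the world; the wrist camera has in their place "T_tool_cam" (4x4, takes a point from camera to tool coordinates, whose origin is the TCP and whose axes are the flange's). Camera axes: x right, y down, z forward; pixel columns grow to the right and rows downward; lengths in m; the calibration is good to about 2 mm. A picture is of the moment at which its call begins: read the wrist's pose just before it. There is no depth.
- finish_job(): hands the job in, once; it reports no verdict.
The state is a dict: "time_s": time; "q": joint angles; "qvel": joint speeds; "joint_efforts": joint torques, N m; "ee_pos": TCP position; "ee_rot": TCP orientation; "contact_force": force on the tool from outside, world axes, zero at the start; "ft_torque": the same for the moment, N m; "opening": finger opening in m.
Only numpy, scipy, OpenCV 4.12 (cv2) and the standard library are available. Lean on these libraries where they do the work, as an engineer would, in place of code of your own. Each camera call takes 0.05 s, during which the arm holds its last target. There are 200 camera calls.

TASK

Four enamel badges stand proud of their cases on the swap table. With the fingertips, gently press the blue badge down until it is fully home in its case, then withdraw. Nothing needs grasping: lift nothing, do not shift its case, and leave the red, green and yellow badges, their cases and the mug untouched.

Things in the scene. Friction and masses are not known exactly. Their poses are not given: they have to be found in the camera images.
- case_blue: Loose square black badge case, 66 x 66 mm and 18 mm high, 100 to 210 g, with a springy grey pad 58 mm square and 5 mm thick let into its top (included in the height), standing on the table; it carries the blue badge in its middle. Origin at the centre of its underside, z up, x and y along its sides.
- badge_blue_top (a point): Centre of the top face of the blue enamel badge, a round disc 40 mm across and 5 mm thick with a brass rim, level, on a thin post over the middle of case_blue. Standing proud its top is 31 to 33 mm above the table; pressed fully home it is 23 mm above the table.
- badge_blue (a joint): How far the blue badge is pressed down into its case, m: 0 = fully proud (10 mm gap under the disc), 0.010 = fully home, its back on the pad. It slides straight down against a steady friction of about 3 N, stays where it is left, and comes to rest on the pad when home; pressed on beyond that, the pad yields from 4.5 N at first touch to 16 N at 4 mm, where it stops firmly, and springs back when let go.
- case_red: Loose square black badge case, 66 x 66 mm and 18 mm high, 100 to 210 g, with a springy grey pad 58 mm square and 5 mm thick let into its top (included in the height), standing on the table; it carries the red badge in its middle. Origin at the centre of its underside, z up, x and y along its sides.
- badge_red_top (a point): Centre of the top face of the red enamel badge, a round disc 40 mm across and 5 mm thick with a brass rim, level, on a thin post over the middle of case_red. Standing proud its top is 31 to 33 mm above the table; pressed fully home it is 23 mm above the table.
- badge_red (a joint): How far the red badge is pressed down into its case, m: 0 = fully proud (10 mm gap under the disc), 0.010 = fully home, its back on the pad. It slides straight down against a steady friction of about 3 N, stays where it is left, and comes to rest on the pad when home; pressed on beyond that, the pad yields from 4.5 N at first touch to 16 N at 4 mm, where it stops firmly, and springs back when let go.
- case_green: Loose square black badge case, 66 x 66 mm and 18 mm high, 100 to 210 g, with a springy grey pad 58 mm square and 5 mm thick let into its top (included in the height), standing on the table; it carries the green badge in its middle. Origin at the centre of its underside, z up, x and y along its sides.
- badge_green_top (a point): Centre of the top face of the green enamel badge, a round disc 40 mm across and 5 mm thick with a brass rim, level, on a thin post over the middle of case_green. Standing proud its top is 31 to 33 mm above the table; pressed fully home it is 23 mm above the table.
- badge_green (a joint): How far the green badge is pressed down into its case, m: 0 = fully proud (10 mm gap under the disc), 0.010 = fully home, its back on the pad. It slides straight down against a steady friction of about 3 N, stays where it is left, and comes to rest on the pad when home; pressed on beyond that, the pad yields from 4.5 N at first touch to 16 N at 4 mm, where it stops firmly, and springs back when let go.
- case_yellow: Loose square black badge case, 66 x 66 mm and 18 mm high, 100 to 210 g, with a springy grey pad 58 mm square and 5 mm thick let into its top (included in the height), standing on the table; it carries the yellow badge in its middle. Origin at the centre of its underside, z up, x and y along its sides.
- badge_yellow_top (a point): Centre of the top face of the yellow enamel badge, a round disc 40 mm across and 5 mm thick with a brass rim, level, on a thin post over the middle of case_yellow. Standing proud its top is 31 to 33 mm above the table; pressed fully home it is 23 mm above the table.
- badge_yellow (a joint): How far the yellow badge is pressed down into its case, m: 0 = fully proud (10 mm gap under the disc), 0.010 = fully home, its back on the pad. It slides straight down against a steady friction of about 3 N, stays where it is left, and comes to rest on the pad when home; pressed on beyond that, the pad yields from 4.5 N at first touch to 16 N at 4 mm, where it stops firmly, and springs back when let go.
- mug: White mug, 80 mm across and 90 mm high, handle on one side, standing loose on the table to the robot's right of the cases; origin at the centre of its underside.

How it is judged:
By the outcome, as a careful person would: the job done as asked, in the order asked, and still so for the second after the job is handed in, with the robot touching nothing.
It also fails if it takes over 32 s, if anything falls off the work surface, if the arm or the gripper's body presses on something with over 40 N, if the wrist force passes 120 N, or if a joint passes its speed limit or range.

## Working session

There is one attempt and no reset: what is moved stays moved. The work goes in short steps, Python scripts to look and compute and a shell command to move; the robot and the scene stay as the last step left them, time stands still between calls to the robot, and variables do not carry over. Pictures are saved under pics/ and viewed, about 8 in all and at most 12, crops included, and the job is handed in when it is done.

```bash
mkdir -p pics; cat > h.py <<'E'
from workcell import *
import numpy as np, cv2
from scipy.spatial.transform import Rotation as R
def rot(q): return R.from_quat([q[1],q[2],q[3],q[0]]).as_matrix()
def cam(name):
    s=read_state(); c=read_camera(name)
    if "T_tool_cam" in c:
        T=np.array(c["T_tool_cam"]); Rt=rot(s["ee_rot"])
        c["Rw"]=Rt@T[:3,:3]; c["pw"]=Rt@T[:3,3]+np.array(s["ee_pos"])
    else: c["Rw"]=rot(c["orientation"]); c["pw"]=np.array(c["position"])
    return c
def ray(c,uv,z):
    d=c["Rw"]@np.linalg.inv(np.array(c["K"]))@np.array([uv[0],uv[1],1.]); p=c["pw"]
    return p+d*(z-p[2])/d[2]
def save(c,n): cv2.imwrite("pics/"+n,cv2.cvtColor(c["pixels"],cv2.COLOR_RGB2BGR))
def blobs(c,lo,hi,amin=60):
    m=cv2.inRange(cv2.cvtColor(c["pixels"],cv2.COLOR_RGB2HSV),lo,hi)
    n,_,st,ce=cv2.connectedComponentsWithStats(m)
    return [(ce[i],st[i]) for i in range(1,n) if st[i][4]>amin]
E
python3 - <<'E'
from h import *
s=read_state(); print(s["ee_pos"],s["ee_rot"],s["time_s"],s["contact_force"],s["opening"])
for n in("top","scene"):
    c=cam(n); save(c,n+"0.png"); print(n,c["pw"])
    for k,lo,hi in(("blue",(100,120,50),(125,255,255)),("red",(0,130,60),(8,255,255)),("green",(45,100,40),(85,255,255)),("yel",(22,130,80),(34,255,255))):
        for ce,st in blobs(c,lo,hi): print(k,ce.round(1),st,ray(c,ce,.032).round(4))
E
```

```text
[ 0.21997774 -0.50350658  0.20430191] [-1.08335682e-03  9.78875263e-01  2.04455455e-01 -1.14464845e-04] 0.0 [-0.15400066 -0.58455531  0.51663763] 0.09412656409671984
top [ 0.38438939 -0.09816879  0.85196471]
blue [392.7 225. ] [384 217  18  17 251] [ 0.5765 -0.2568  0.032 ]
red [534.9  94.6] [ 474   38  121  114 5276] [ 0.8128 -0.571   0.032 ]
red [221.9 263.1] [213 254  19  19 255] [0.5353 0.0626 0.032 ]
green [112.8 213.4] [104 204  19  19 267] [0.6488 0.2602 0.032 ]
yel [293.7 279.5] [284 270  20  20 318] [ 0.4928 -0.0651  0.032 ]
scene [1.0486204  0.04452849 0.79297345]
blue [83.2 43.6] [  42    0   86  102 4186] [ 0.1311 -0.847   0.032 ]
blue [235.9 233.9] [227 227  18  15 203] [ 0.5783 -0.2563  0.032 ]
blue [197.8 382.4] [192 378  13  10  88] [ 0.8544 -0.2104  0.032 ]
blue [218.6 387.4] [213 383  13  10  94] [ 0.8528 -0.1767  0.032 ]
blue [331.5 392.4] [327 388  10  10  68] [ 0.8129 -0.0094  0.032 ]
blue [282.5 403.6] [278 399  10  10  70] [ 0.8492 -0.0754  0.032 ]
blue [304.2 409. ] [298 404  13  11 100] [ 0.8479 -0.0419  0.032 ]
blue [441.6 443.3] [436 439  12  10 113] [0.839
[... 302 characters left out ...]
 426  15  14 123] [ 0.9205 -0.1745  0.032 ]
red [246.5 444.2] [242 439  10  11  90] [ 0.9177 -0.1068  0.032 ]
red [414.8 462.1] [408 456  15  13 140] [0.875  0.1279 0.032 ]
red [438.9 468.3] [434 463  11  12 105] [0.8737 0.1615 0.032 ]
green [520.8 340.9] [510 331  22  21 345] [0.6504 0.2601 0.032 ]
green [309.8 387.1] [304 382  13  12  88] [ 0.8142 -0.0433  0.032 ]
green [275.9 426.4] [272 422   9  10  74] [ 0.8829 -0.0742  0.032 ]
green [343.8 443.7] [338 439  13  10 105] [0.8788 0.0267 0.032 ]
green [292.  456.4] [286 451  13  12 113] [ 0.9152 -0.0392  0.032 ]
green [390.3 455.6] [385 450  12  12  87] [0.8761 0.0935 0.032 ]
yel [347.6 221.6] [339 215  19  15 219] [ 0.4951 -0.0643  0.032 ]
```

View pics/top0.png

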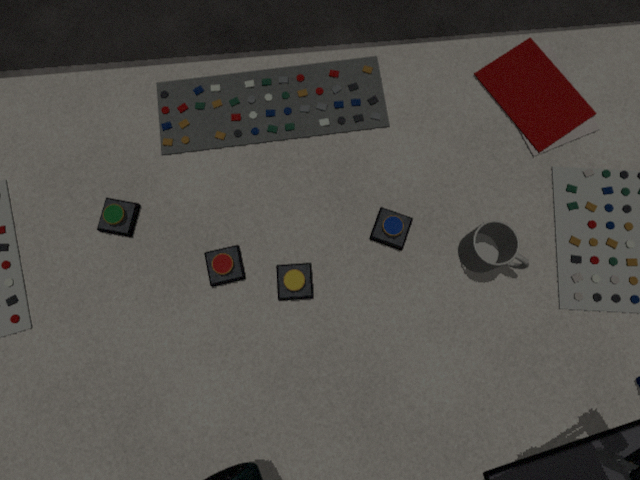

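View pics/scene0.png

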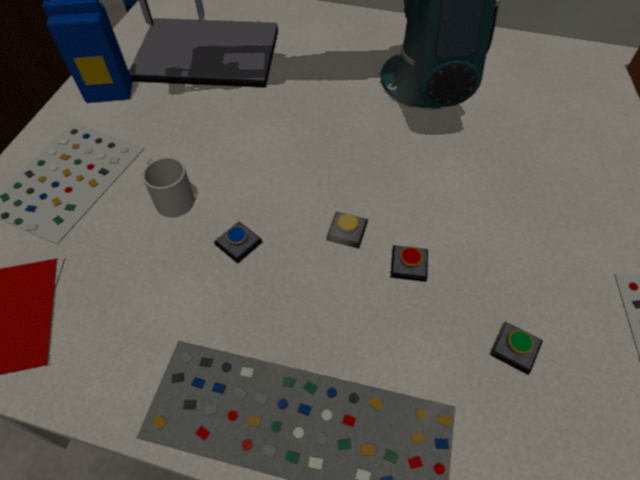

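The top view shows blue at pixel (393,225), with the mug clear of it at (488,248). The scene view agrees: blue is at (236,234) and about (0.577, -0.257) in the world. Next I close the jaws and move above blue.

```bash
python3 -m inch '0 0.9 -0.2 0 0 0 0; 0 2.1 -0.4 0 0 0 0; 0 3.3 -0.6 0 0 0 0; 0 4.5 -0.8 0.2 0 0 0; 0 5.7 -1.1 0.5 0 0 0; 0 6.9 -1.4 0.8 0 0 0; 0 8.1 -1.6 1.1 0 0 0; 0 9.2 -1.8 1.4 0 0 0; 0 10.1 -2 1.6 0 0 0; 0 10.65 -2.1 1.7 0 0 0; 0 10.65 -2.1 1.7 0 0 0; 0 10.65 -2.1 1.7 0 0 0' 20
python3 - <<'E'
from h import *
s=read_state(); c=cam("wrist"); save(c,"w1.png"); print(s["ee_pos"],s["ee_rot"],s["time_s"],s["contact_force"],s["opening"]); print(c["T_tool_cam"],c["K"])
for ce,st in blobs(c,(100,120,50),(125,255,255),300): print(ce.round(1),st,ray(c,ce,.032).round(4))
E
```

```text
time_s: 1.3
ee_pos: [0.5765, -0.2564, 0.1367]
ee_rot: [-0.0, 0.979, 0.205, -0.001]
contact_force: [0.2, -0.5, -0.1]
opening: 0.002
[ 0.57648851 -0.25643629  0.13674083] [-2.06555821e-04  9.78795471e-01  2.04838009e-01 -8.79275619e-04] 1.3 [ 0.17044057 -0.47347431 -0.09254425] 0.001988567239634463
[[-4.78614694e-04 -9.73905364e-01 -2.26953987e-01  6.53511858e-02]
 [ 9.99999841e-01 -3.98779668e-04 -3.97617864e-04 -6.11518224e-04]
 [ 2.96737534e-04 -2.26954142e-01  9.73905401e-01 -1.79590413e-01]
 [ 0.00000000e+00  0.00000000e+00  0.00000000e+00  1.00000000e+00]] [[347.06831366   0.         317.27703534]
 [  0.         347.06831366 240.64508703]
 [  0.           0.           1.        ]]
[319.1 239.1] [ 299  219   41   41 1313] [ 0.577 -0.257  0.032]
```

View pics/w1.png

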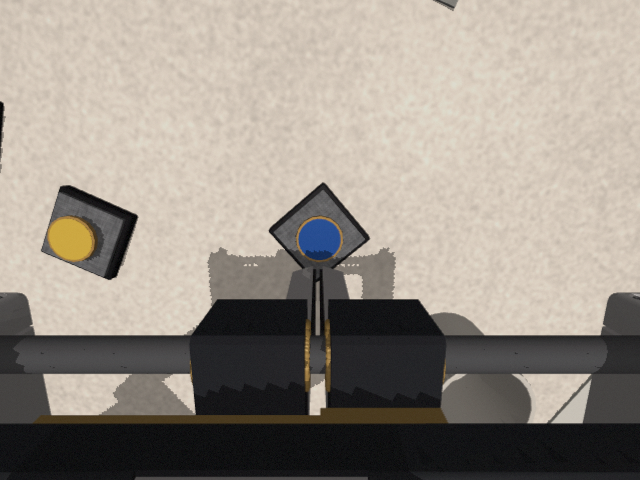

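The wrist view shows the blue disc at pixel (319,239), right under the fingertips. It comes out at (0.577, -0.257), within 1 mm of the TCP, so I descend.

```bash
python3 -m inch '0 0 0 0.6 0 0 0; 0 0 0 1.4 0 0 0; 0 0 0 2 0 0 0; 0 0 0 2.3 0 0 0; 0 0 0 2.4 0 0 0; 0 0 0 2.4 0 0 0'
python3 -m inch '0 0 0 0.05 0 0 0; 0 0 0 0.1 0 0 0; 0 0 0 0.15 0 0 0; 0 0 0 0.2 0 0 0; 0 0 0 0.25 0 0 0; 0 0 0 0.3 0 0 0; 0 0 0 0.3 0 0 0'
```

```text
time_s: 1.95
ee_pos: [0.5767, -0.2573, 0.042]
ee_rot: [0.0, 0.979, 0.204, 0.0]
contact_force: [0.6, -0.1, 0.2]
opening: 0.0006
time_s: 2.65
ee_pos: [0.5771, -0.2565, 0.0296]
ee_rot: [0.0, 0.979, 0.204, 0.0]
contact_force: [-0.3, 0.3, 2.0]
opening: 0.0
```

```bash
python3 -m inch '0 0 0 0.03 0 0 0; 0 0 0 0.06 0 0 0; 0 0 0 0.09 0 0 0; 0 0 0 0.12 0 0 0; 0 0 0 0.15 0 0 0; 0 0 0 0.15 0 0 0'
python3 -m inch '0 0 0 0.02 0 0 0; 0 0 0 0.02 0 0 0'
```

```text
time_s: 3.25
ee_pos: [0.5771, -0.2566, 0.0233]
ee_rot: [0.0, 0.979, 0.204, 0.0]
contact_force: [0.1, -0.1, 2.8]
opening: 0.0003
time_s: 3.45
ee_pos: [0.5771, -0.2566, 0.0231]
ee_rot: [0.0, 0.979, 0.204, 0.0]
contact_force: [0.4, 1.3, 4.3]
opening: 0.0003
```

```bash
python3 -m inch '0 0 0 0.02 0 0 0; 0 0 0 0.02 0 0 0'
python3 -m inch '0 0 0 0.02 0 0 0; 0 0 0 0.02 0 0 0'
```

```text
time_s: 3.65
ee_pos: [0.5771, -0.2566, 0.0226]
ee_rot: [0.0, 0.979, 0.204, 0.0]
contact_force: [-1.3, 0.4, 6.0]
opening: 0.0005
time_s: 3.85
ee_pos: [0.5771, -0.2566, 0.0222]
ee_rot: [0.0, 0.979, 0.204, 0.0]
contact_force: [-2.0, 1.4, 7.1]
opening: 0.0005
```

```bash
python3 -m inch '0 0 0 0.02 0 0 0; 0 0 0 0.02 0 0 0; 0 0 0 0.02 0 0 0'
python3 -m inch '0 0 0 -0.05 0 0 0; 0 0 0 -0.15 0 0 0; 0 0 0 -0.4 0 0 0; 0 0 0 -1 0 0 0; 0 0 0 -2 0 0 0; 0 0 0 -2.9 0 0 0; 0 0 0 -2.9 0 0 0; 0 0 0 -2.9 0 0 0'
python3 - <<'E'
from h import *
c=cam("wrist"); save(c,"w2.png")
for ce,st in blobs(c,(100,120,50),(125,255,255),300): print(ce.round(1),st,ray(c,ce,.023).round(4))
c=cam("scene"); save(c,"s2.png")
cv2.imwrite("pics/s2c.png",cv2.resize(cv2.cvtColor(c["pixels"][140:380,130:560],cv2.COLOR_RGB2BGR),None,fx=1.8,fy=1.8))
c=cam("top")
for n,lo,hi in(("blue",(100,120,50),(125,255,255)),("red",(0,130,60),(8,255,255)),("green",(45,100,40),(85,255,255)),("yel",(22,130,80),(34,255,255))):
    for ce,st in blobs(c,lo,hi,150): print(n,ce.round(1),st)
E
```

```text
time_s: 4.15
ee_pos: [0.5771, -0.2566, 0.0218]
ee_rot: [0.0, 0.979, 0.204, 0.0]
contact_force: [-2.3, 2.8, 9.5]
opening: 0.0005
time_s: 4.95
ee_pos: [0.5774, -0.257, 0.1374]
ee_rot: [0.001, 0.979, 0.204, 0.001]
contact_force: [-0.3, 0.5, -1.0]
opening: 0.0004
[317.6 237.7] [ 298  219   40   39 1231] [ 0.5769 -0.2569  0.023 ]
red [530.2  56.1] [502  38  58  35 806]
red [568.3 114.6] [ 542   78   54   72 1320]
red [222.  263.2] [213 254  19  19 280]
green [112.8 213.4] [104 205  19  18 266]
yel [293.8 279.6] [284 270  20  20 319]
```

View pics/w2.png

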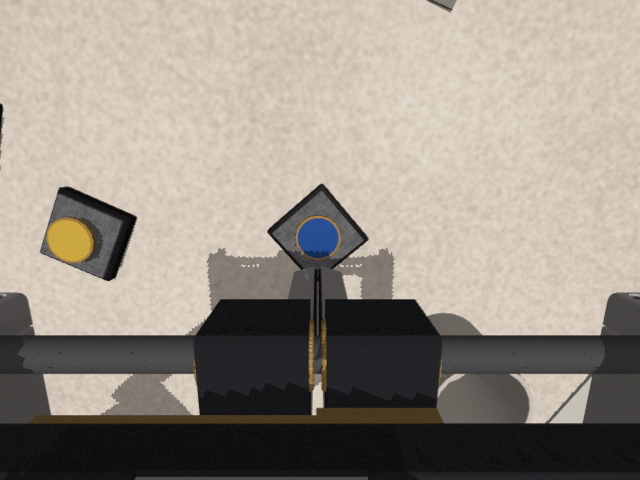

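View pics/s2c.png

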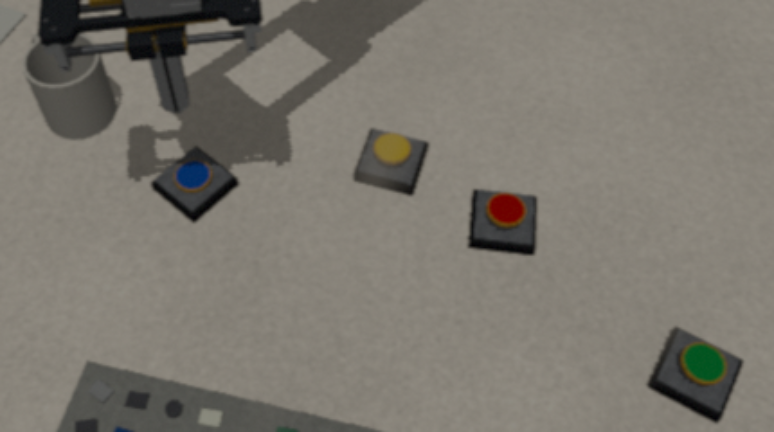

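The wrist view shows the blue disc at (318,238), still centred in its unmoved case. In the scene view the disc has dropped about 4 px, from row 234 to 238, and now lies flat on the pad. The other badges haven't moved. Handing in.

```bash
python3 -c "
from workcell import *
print(read_state()['time_s'],finish_job())"
```

```text
the job is handed in; nothing more can be done
5.1 None
```

The blue badge is pressed home, and I handed the job in at 5.1 s with the arm 0.11 m clear above it. The hand-in gives no verdict.

- **Press:** I pressed straight down with the closed fingertips. The highest reading was 9.5 N, with the fingertips at 21.8 mm, just below the 23 mm home height. The force rose the way the pad should, from about 4 N at 23.1 mm. I then withdrew straight up.
- **Blue badge afterwards:** in the scene view the disc had dropped about 4 px, roughly what a 9 mm press should look like. The wrist view put it at (0.577, -0.257), the same as before, and its case looked unmoved.
- **Everything else:** the red, green and yellow badges were within 0.2 px of where they started in the top view. I checked the mug only by eye, and it looked undisturbed.
- **Failed check:** the final top view gave no reading for blue. I think the arm was hiding it, so the check on blue rests on the wrist and scene views.

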